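# Check an over-baked wafer roll on the bake reader

## Robot

A 7-joint arm with a two-finger parallel gripper is mounted at the origin on the work surface. World frame = base frame: x ahead of the robot, y to its left, z up, the work surface at z = 0. Lengths are in m, angles in rad, forces in N, time in s.
With the tool pointing down it reaches from about 0.425 to 0.875 m from the base axis. Payload 4.7 kg.
Tool frame: the origin (TCP) lies midway between the tips of the shut fingers; the grasp point (between the pads) lies ctrl.grasp_offset behind it (ctrl.grasp_offset is the distance from the TCP to the grasp point, in m); z points along the fingers, y is the line along which they close (so a half turn about z gives the same grasp; the last joint's range is limited). The gripper opens to 87 mm and grips with 3 to 60 N. Pads are 19 mm wide; open, the fingers measure 117 mm over their backs; the gripper's body (75 mm by 190 mm) begins 51 mm behind the grasp point.
Start: joints at [1.229, 0.321, -0.07, 1.45, 0.023, 1.371, -0.057], TCP at [0.226, -0.609, 0.223] pointing down, gripper open.
Joint ranges: [-2.86, 2.86], [-0.3, 2.09], [-1.38, 1.24], [0.06, 2.45], [-1.56, 4.7], [0.09, 2.05], [-2.69, 2.69]. Speed limits (rad/s): [2.57, 2.57, 3.14, 3.14, 3.14, 3.14, 3.14].

## Interface

Orientations are given as a rotation vector (axis times angle).
In Python, from bench import ctrl gives the robot as it stands. The module is installed in compiled form; this text tells all that it offers.
- The arm moves only by the tool jog_arm, never from a script. Its argument "moves" is one flat list of numbers, 7 for each row, row after row: the shift along the tool's x, y, z in units of 30 cm (1.0 is 30 cm), then the turn, a rotation vector about the tool's x, y, z in units of 60 degrees (1.0 is 60 degrees), then the gripper's target within -1 to 1 (fully open at 1, half-way at 0, shut at -1). In form: [x, y, z, wx, wy, wz, fingers, x, y, z, wx, wy, wz, fingers, ...]. A call has exactly 8 rows; each row is the pose to reach, as a shift and turn from the pose commanded when the call began, along the tool's axes at that moment; what a row does not reach only later rows make up. A row lasts 1/8 s, in which the tool goes at most 62.5 mm and 10.7 degrees, less where a joint would pass 70% of its speed; a pose out of reach is approached as far as the arm can. A call with a number of a shift or a turn outside -1 to 1 is refused whole. A call with a gripper value outside its range is refused whole. The fingers move at their own pace and stop on an object; "newtons" is the grip in N (left out, the last holds). Time passes only in rows, so rows that repeat a pose let the fingers close, or fill a call up. It gives the time, the measured TCP pose, the force, the opening and the grip force at its end, in the units of the state.
- ctrl.get_state(): the state, without advancing time (a new reading comes with each control period).
- ctrl.get_image(name): name is "scene" or "top" or "wrist"; returns a dict with "pixels" (384x512x3 uint8, red, green, blue), "fx", "fy", "cx", "cy" (pixels), "xyz" and "rotation" of the camera in the world; the wrist camera has in their place "tool_from_camera" (4x4, takes a point from camera to tool coordinates, whose origin is the TCP and whose axes are the flange's). Camera axes: x right, y up, looking along -z (the intrinsics and any distortion apply to the point x, -y, -z); pixel columns grow to the right and rows downward; lengths in m; the calibration is good to about 2 mm. A picture is of the moment at which its call begins: read the wrist's pose just before it. There is no depth.
- ctrl.close_job(): hands the job in; it is judged then, once.
The state is a dict: "time": time; "joint_positions": joint angles; "qd": joint speeds; "joint_torque": joint torques, N m; "position": TCP position; "tool_rot": TCP orientation; "ft_force": force on the tool from outside, world axes, zero at the start; "torque": the same for the moment, N m; "grip_width": opening from 0.0 (shut) to 1.0 (fully open); "grip_force": force on a finger pad.
Only numpy, scipy, OpenCV 4.12 (cv2) and the standard library are available. Lean on these libraries where they do the work, as an engineer would, in place of code of your own. Each camera call takes 0.05 s, during which the arm holds its last target. There are 200 camera calls.

## Task

Pull the dark, over-baked wafer roll out of the sample cup and lay it in the sloping V cradle of the bake reader, its lower end resting on the cradle's stop; then press the reader's green button fully down and let it come up again. The roll is brittle: grip it with less than 40 N, do not force it into the cradle, and set it down rather than letting it fall. Leave the cup standing where it is with its two golden rolls in it, and do not disturb the empty cup or the spanner.

Things in the scene. Friction and masses are not known exactly. Their poses are not given: they have to be found in the camera images.
- dark_roll: the very dark brown roll (about 30 g), one of three in the cup: rolled wafer stick, a straight cylinder 16 mm in diameter and 150 mm long; origin at its mid-length on its axis, z along the roll. At the start it stands in the sample cup, leaning outwards about 6 degrees against the cup wall, its top about 155 mm above the bench.
- golden_roll_a: golden roll that stays in the cup: rolled wafer stick, a straight cylinder 16 mm in diameter and 150 mm long; origin at its mid-length on its axis, z along the roll. At the start it stands in the sample cup, leaning outwards about 6 degrees against the cup wall, its top about 155 mm above the bench.
- golden_roll_b: second golden roll that stays in the cup: rolled wafer stick, a straight cylinder 16 mm in diameter and 150 mm long; origin at its mid-length on its axis, z along the roll. At the start it stands in the sample cup, leaning outwards about 6 degrees against the cup wall, its top about 155 mm above the bench.
- sample_cup: loose white cup with a red band, 150 g: 95 mm high, outside diameter 64 mm at the foot and 84 mm at the mouth, wall 3 mm, inner floor 5 mm above its underside; origin at the centre of its underside, z up. The three rolls stand against its wall 120 degrees apart and stick out about 60 mm; their tops are about 60 mm apart.
- bake_reader: white and grey desk instrument fixed to the bench, base 190 mm (x) by 230 mm (y) by 12 mm; origin at the centre of its underside, z up. On its -y half is the steel V cradle, on its +y half a white box 60 mm high that carries the green button.
- cradle_seat (a point): where the middle of a properly laid roll lies (mid-length, on the roll's axis), 106 mm above the bench. Axes: z points up along the cradle, 55 degrees above horizontal, its upper end towards the reader's -x; x points out of the open side of the V (reader's +x and up); y is the reader's y. The V ends 13 mm above this point along +z: the roll's upper 62 mm stands free.
- cradle_foot (a point): centre of the stop at the cradle's low end, on the roll's axis, 75 mm below cradle_seat along the slope and 45 mm above the bench; axes as the reader's. Stop plate 34 x 36 mm. The V has 90 degree steel walls and a mouth 34 mm wide; the walls reach 17 mm to either side of the roll's axis.
- read_button_top (a point): centre of the top face of the green push button, 30 mm in diameter, 82 mm above the bench when up; it is pressed straight down, in a black collar 46 mm in diameter.
- read_button (a joint): travel of the green button in m: 0 when up, 0.006 fully down; a spring of about 4 N brings it back up.
- spare_cup: bystander: an empty white cup with a red band, same size as the sample cup, origin at the centre of its underside.
- spanner: bystander: a steel spanner lying on the bench in the middle.
Mind the look-alikes: they are no part of the job. What is meant by the dark_roll is not blue, and is the smaller of those in its own colour. Leave any pink look-alike of the sample_cup alone.

How it is judged:
By the outcome, as a careful person would: the job done as asked, in the order asked, and still so for the second after the job is handed in, with the robot touching nothing.
It also fails if it takes over 48 s, if anything falls off the work surface, if the arm or the gripper's body presses on something with over 40 N, if the wrist force passes 120 N, or if a joint passes its speed limit or range.

## Working session

There is one attempt and no reset: what is moved stays moved. The work goes in short steps, Python scripts to look and compute and a tool call to move; the robot and the scene stay as the last step left them, time stands still between calls to the robot, and variables do not carry over. Pictures are saved under pics/ and viewed, at most 12 in all, crops included, and the job is handed in when it is done.

Besides the shell and the picture viewer there is one more tool, called after "Emit:" as name(argument=value, ...) on one line, values as JSON. jog_arm: Moves the arm, as the interface text tells. Its arguments: {"type":"object","properties":{"moves":{"type":"array"},"newtons":{"type":"number"}},"required":["moves"]}

```bash
mkdir -p pics; cat > h.py <<'E'
import numpy as np, cv2
from scipy.spatial.transform import Rotation as R
from bench import ctrl
def cam(n):
    s=ctrl.get_state(); d=ctrl.get_image(n)
    if 'tool_from_camera' in d:
        T=np.eye(4);T[:3,:3]=R.from_rotvec(s['tool_rot']).as_matrix();T[:3,3]=s['position']
        T=T@np.array(d['tool_from_camera']);d['C']=T[:3,3];d['Rm']=T[:3,:3]
    else:
        d['C']=np.array(d['xyz']);r=np.array(d['rotation']);d['Rm']=r if r.shape==(3,3) else R.from_rotvec(r).as_matrix()
    return d
def ray(d,u,v):
    k=np.array([(u-d['cx'])/d['fx'],-(v-d['cy'])/d['fy'],-1.]);r=d['Rm']@k
    return d['C'],r/np.linalg.norm(r)
def plane(d,u,v,z):
    c,r=ray(d,u,v);return c+r*(z-c[2])/r[2]
def proj(d,p):
    q=d['Rm'].T@(np.array(p)-d['C']);return d['cx']+d['fx']*q[0]/-q[2],d['cy']-d['fy']*q[1]/-q[2]
def tri(d1,a,d2,b):
    c1,r1=ray(d1,*a);c2,r2=ray(d2,*b)
    t=np.linalg.lstsq(np.c_[r1,-r2],c2-c1,rcond=None)[0]
    p,q=c1+t[0]*r1,c2+t[1]*r2;return (p+q)/2,np.linalg.norm(p-q)
E
python3 - <<'E'
from h import *
import pickle
S={}
for n in ['scene','top','wrist']:
    d=cam(n);S[n]=d;cv2.imwrite(f'pics/{n}0.png',d['pixels'][:,:,::-1])
    print(n,d['C'].round(3),d['Rm'].round(3).tolist(),d['fx'],d['fy'],d['cx'],d['cy'],[k for k in d])
pickle.dump(S,open('s0.pkl','wb'))
a=np.hstack([S['scene']['pixels'],S['top']['pixels']])
print(ctrl.get_state(),ctrl.grasp_offset)
E
```

```text
scene [1.375 0.444 0.9  ] [[-0.488, -0.58, 0.652], [0.873, -0.337, 0.353], [0.015, 0.741, 0.671]] 482.9411555921728 482.9411555921728 256.90999999889766 192.23936361818343 ['pixels', 'fx', 'fy', 'cx', 'cy', 'xyz', 'rotation', 'C', 'Rm']
top [0.495 0.02  0.869] [[-0.024, 0.993, -0.112], [-1.0, -0.024, -0.001], [-0.004, 0.112, 0.994]] 388.2924667398322 388.2924667398322 258.4878275142359 194.60224021650757 ['pixels', 'fx', 'fy', 'cx', 'cy', 'xyz', 'rotation', 'C', 'Rm']
wrist [ 0.289 -0.584  0.384] [[0.348, 0.907, 0.236], [-0.937, 0.337, 0.087], [-0.0, -0.252, 0.968]] 326.74781558472574 326.74781558472574 254.0311159554812 193.34463925529494 ['pixels', 'fx', 'fy', 'cx', 'cy', 'tool_from_camera', 'C', 'Rm']
{'time': 0.15, 'joint_positions': array([ 1.22910191,  0.32166508, -0.07011748,  1.451372  ,  0.02258147,
        1.3707909 , -0.05690008]), 'qd': array([-0.00103509, -0.00306602,  0.0003987 , -0.00198055, -0.00030905,
       -0.00050829, -0.00196844]), 'joint_torque': array([ 4.70696032e-04, -4.91792035e+01, -4.04230803e-01, -3.12878394e+01,
       -6.38611126e-02,  4.04144218e-02,  1.46007924e-04]), 'position': array([ 0.22625869, -0.60891627,  0.22171641]), 'tool_rot': array([-3.09060562e+00, -5.55766117e-01,  4.88776164e-04]), 'ft_force': array([-0.73549828, -0.0959293 ,  0.29261334]), 'torque': array([0.02999781, 0.01062828, 0.00461914]), 'grip_force': 0.0, 'grip_width': 1.0004063989127896} 0.0187
```

View pics/scene0.png

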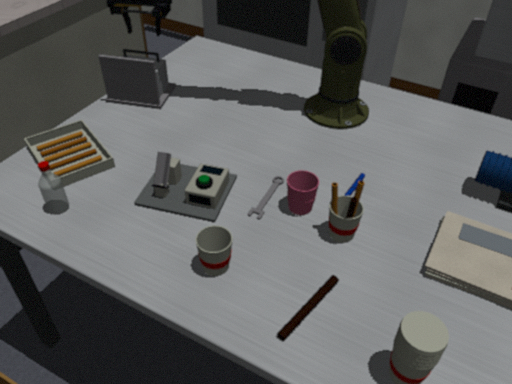

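View pics/top0.png

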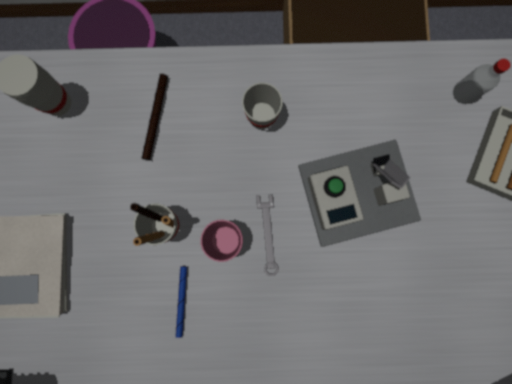

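The scene view shows the sample cup at (345,218) with rolls in it. The look-alikes are the spare cup (214,248), pink cup (302,192), large cup (418,348), a long dark rod (310,308) and a blue stick (355,185).
The top view shows the sample cup at (157,225), the reader at (360,192), the button at (335,186) and the V near (390,172).
Candidates for dark_roll are the dark roll in the cup (scene 353,200; top 150,213), the large dark rod on the bench (scene 310,308; top 155,117) and the blue stick (top 182,300). I choose the one in the cup and check it in a crop.

```bash
python3 - <<'E'
from h import *
import pickle
S=pickle.load(open('s0.pkl','rb'))
def c(n,x,y,w,h,f=5):return cv2.resize(S[n]['pixels'][y:y+h,x:x+w,::-1],None,fx=f,fy=f,interpolation=cv2.INTER_CUBIC)
a=np.vstack([np.hstack([c('scene',310,165,80,60),c('scene',140,145,80,60)]),np.hstack([c('top',115,190,80,60),c('top',345,145,80,60)])])
cv2.imwrite('pics/c1.png',a)
E
```

```text
(no output)
```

View pics/c1.png

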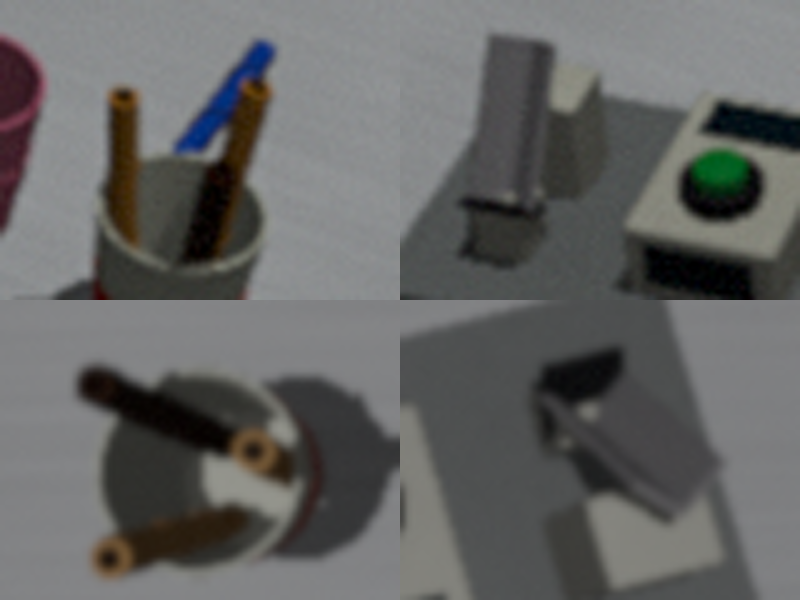

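Crop: golden tops at scene (335,184) and (361,183); in the top view golden at (165.6,220.4) and (137.6,241.6), dark at (134.6,207). The dark top isn't obvious in the scene view, so I check the geometry by projection.

```bash
python3 - <<'E'
from h import *
import pickle
S=pickle.load(open('s0.pkl','rb'));T=S['top'];s=S['scene']
for n,p in dict(dark=(134.6,207),g1=(165.6,220.4),g2=(137.6,241.6)).items():
    w=plane(T,*p,.155);print(n,w.round(3),np.round(proj(s,w),1))
for a,b in [((165.6,220.4),(334.6,184.4)),((137.6,241.6),(361,183.4)),((134.6,207),(361,183.4))]: print(tri(T,a,s,b))
print('button',tri(T,(335.5,186.5),s,(204,180)), plane(T,335.5,186.5,.082),plane(s,204,180,.082))
# colours around scene dark roll top
for p in [(353,200),(358,192),(361,184),(351,208),(335,190)]: print(p,s['pixels'][p[1],p[0]])
E
```

```text
dark [0.558 0.25  0.155] [353.1 198.1]
g1 [0.532 0.193 0.155] [334.1 183.2]
g2 [0.495 0.244 0.155] [360.2 181.4]
(array([0.53207465, 0.19415075, 0.15181116]), np.float64(0.0008950789113290834))
(array([0.49437946, 0.24634125, 0.14937573]), np.float64(0.0010588413823169247))
(array([0.55082485, 0.24896002, 0.1913729 ]), np.float64(0.02164540005484705))
button (array([ 0.59769138, -0.13781275,  0.07089353]), np.float64(0.0019090068788588294)) [ 0.59668414 -0.13648818  0.082     ] [ 0.60791537 -0.12904646  0.082     ]
(353, 200) [17  4  1]
(358, 192) [56 37  5]
(361, 184) [88 61 20]
(351, 208) [1 2 0]
(335, 190) [63 41 12]
```

The triangulated tops (about 63 mm apart, at 0.15 height) confirm that dark_roll stands in front, at (353,198) in the scene view. Next is the reader's pose from the top view.

```bash
cat >> h.py <<'E'
def rows(p,Rm,n=8):
    s=ctrl.get_state();R0=R.from_rotvec(s['tool_rot']).as_matrix()
    d=R0.T@(np.array(p)-s['position'])/.3; w=R.from_matrix(R0.T@Rm).as_rotvec()/np.radians(60)
    print('row',d.round(4),w.round(4),'dist',np.linalg.norm(d*.3).round(3))
def tool(zdir,xhint):
    z=np.array(zdir,float);z/=np.linalg.norm(z);x=np.array(xhint,float);x-=z*(x@z);x/=np.linalg.norm(x)
    return np.c_[x,np.cross(z,x),z]
E
python3 - <<'E'
from h import *
import pickle
S=pickle.load(open('s0.pkl','rb'));T=S['top'];s=S['scene']
g=cv2.cvtColor(T['pixels'],cv2.COLOR_RGB2GRAY);sub=g[135:250,290:425]
print(g[180,310],g[170,310],g[150,290],g[230,400],g[230,430])
m=np.zeros_like(g);m[135:250,290:425]=((sub<(int(g[180,310])+int(g[150,290]))//2)*255)
m=cv2.morphologyEx(m,cv2.MORPH_CLOSE,np.ones((25,25)))
c=max(cv2.findContours(m,0,2)[0],key=cv2.contourArea)
print(cv2.approxPolyDP(c,6,True).squeeze().tolist())
b=cv2.boxPoints(cv2.minAreaRect(c));P=[plane(T,*q,.012) for q in b];print(b.round(1).tolist(),np.round(P,3).tolist(),[np.linalg.norm(P[i]-P[i-1]).round(3) for i in range(4)])
for n,d in (('top',T),('scene',s)):
    x=d['pixels'].astype(int);k=(x[...,1]>x[...,0]+25)&(x[...,1]>x[...,2]+15);v,u=np.where(k);print(n,u.mean(),v.mean(),len(u),plane(d,u.mean(),v.mean(),.082).round(4))
yw=np.radians(15);Rm=tool([0,0,-1],[np.cos(yw),np.sin(yw),0])
rows([.56,-.22,.26],Rm)
E
```

```text
76 83 131 130 127
[[395, 140], [298, 166], [321, 246], [420, 219]]
[[297.3999938964844, 164.8000030517578], [398.70001220703125, 137.6999969482422], [420.8999938964844, 220.1999969482422], [319.6000061035156, 247.39999389648438]] [[0.657, -0.067, 0.012], [0.713, -0.298, 0.012], [0.526, -0.335, 0.012], [0.472, -0.109, 0.012]] [np.float64(0.189), np.float64(0.237), np.float64(0.19), np.float64(0.232)]
top 335.242774566474 185.42196531791907 173 [ 0.5989 -0.1361  0.082 ]
scene 203.57954545454547 178.85227272727272 88 [ 0.6047 -0.1325  0.082 ]
row [ 1.4944 -0.8278 -0.1265] [-0.0014  0.0001  0.0898] dist 0.514
```

Emit:
jog_arm(moves=[0.2, -0.1, -0.02, 0, 0, 0.02, 1, 0.4, -0.2, -0.04, 0, 0, 0.04, 1, 0.6, -0.3, -0.06, 0, 0, 0.06, 1, 0.8, -0.4, -0.08, 0, 0, 0.09, 1, 0.95, -0.5, -0.1, 0, 0, 0.09, 1, 1, -0.6, -0.13, 0, 0, 0.09, 1, 1, -0.65, -0.13, 0, 0, 0.09, 1, 1, -0.65, -0.13, 0, 0, 0.09, 1])

```text
time: 1.15
position: [0.4389, -0.3221, 0.2615]
tool_rot: [3.114, 0.41, -0.001]
ft_force: [-0.2, 0.0, 0.0]
grip_width: 0.995
grip_force: 0.0
```

```bash
python3 - <<'E'
from h import *
yw=np.radians(13.3);Rm=tool([0,0,-1],[np.cos(yw),np.sin(yw),0]);rows([.57,-.18,.28],Rm)
E
```

```text
row [ 0.5446 -0.3443 -0.0624] [0.0007 0.0008 0.0283] dist 0.194
```

Emit:
jog_arm(moves=[0.15, -0.1, -0.02, 0, 0, 0.02, 1, 0.3, -0.2, -0.04, 0, 0, 0.03, 1, 0.45, -0.3, -0.06, 0, 0, 0.03, 1, 0.54, -0.34, -0.06, 0, 0, 0.03, 1, 0.54, -0.34, -0.06, 0, 0, 0.03, 1, 0.54, -0.34, -0.06, 0, 0, 0.03, 1, 0.54, -0.34, -0.06, 0, 0, 0.03, 1, 0.54, -0.34, -0.06, 0, 0, 0.03, 1])

```text
time: 2.15
position: [0.5691, -0.183, 0.2796]
tool_rot: [3.121, 0.357, -0.0]
ft_force: [-0.1, -0.8, 0.5]
grip_width: 1.001
grip_force: 0.0
```

```bash
python3 - <<'E'
from h import *
import pickle
d=cam('wrist');pickle.dump(d,open('w1.pkl','wb'));print(d['C'])
cv2.imwrite('pics/w1.png',cv2.resize(d['pixels'][:,:,::-1],None,fx=1.5,fy=1.5))
E
```

```text
[ 0.63387339 -0.16662097  0.44212141]
```

View pics/w1.png

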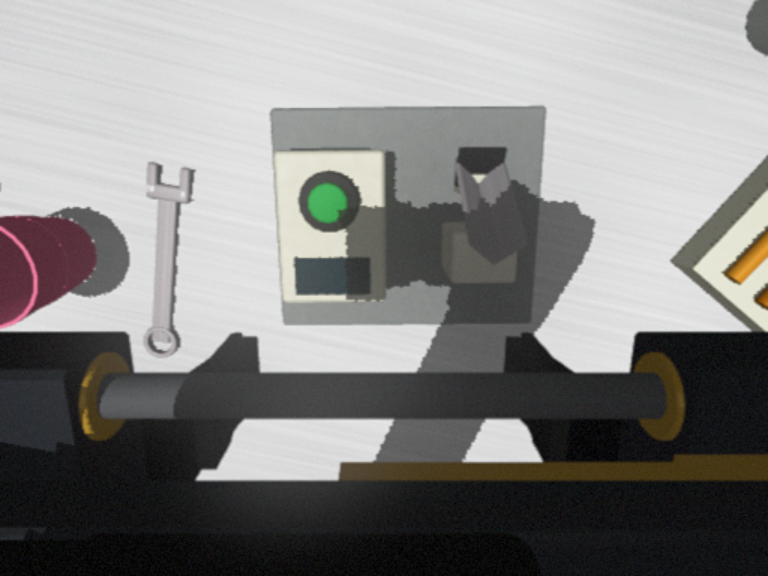

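Wrist view (1.5×): base corners (271,108), (545,106), (283,325), (530,323); button (329,203); V between (455,150) and (525,265). I zoom on the V with more contrast.

```bash
python3 - <<'E'
from h import *
import pickle
d=pickle.load(open('w1.pkl','rb'))
c=d['pixels'][90:195,285:375,::-1];c=np.clip(255*(c/200.)**.6,0,255).astype(np.uint8)
c=cv2.resize(c,None,fx=5.5,fy=5.5,interpolation=cv2.INTER_CUBIC)
s=pickle.load(open('s0.pkl','rb'))['scene']['pixels'][148:200,148:188,::-1];s=np.clip(255*(s/170.)**.6,0,255).astype(np.uint8)
s=cv2.resize(s,(290,577),interpolation=cv2.INTER_CUBIC)
cv2.imwrite('pics/w1z.png',np.hstack([c,s]));print(c.shape,s.shape)
for p in [(271,108),(545,106),(530,323),(283,325)]: print(plane(d,p[0]/1.5,p[1]/1.5,.012).round(4))
x=d['pixels'].astype(int);k=(x[...,1]>x[...,0]+40)&(x[...,1]>x[...,2]+30);v,u=np.where(k);print(u.mean(),v.mean(),plane(d,u.mean(),v.mean(),.082).round(4))
E
```

```text
Traceback (most recent call last):
ValueError: all the input array dimensions except for the concatenation axis must match exactly, but along dimension 0, the array at index 0 has size 578 and the array at index 1 has size 577
```

```bash
python3 - <<'E'
from h import *
import pickle
d=pickle.load(open('w1.pkl','rb'))
g=lambda c:np.clip(255*(c/200.)**.6,0,255).astype(np.uint8)
c=cv2.resize(g(d['pixels'][90:195,285:375,::-1]),(450,525),interpolation=cv2.INTER_CUBIC)
s=cv2.resize(g(pickle.load(open('s0.pkl','rb'))['scene']['pixels'][148:200,148:182,::-1]),(340,525),interpolation=cv2.INTER_CUBIC)
cv2.imwrite('pics/w1z.png',np.hstack([c,s]))
for p in [(271,108),(545,106),(530,323),(283,325)]: print(plane(d,p[0]/1.5,p[1]/1.5,.012).round(4))
x=d['pixels'].astype(int);k=(x[...,1]>x[...,0]+40)&(x[...,1]>x[...,2]+30);v,u=np.where(k);print(u.mean(),v.mean(),plane(d,u.mean(),v.mean(),.082).round(4))
E
```

```text
[ 0.656  -0.0689  0.012 ]
[ 0.7087 -0.2892  0.012 ]
[ 0.5254 -0.3338  0.012 ]
[ 0.4722 -0.112   0.012 ]
217.42592592592592 134.53518518518518 [ 0.5982 -0.1347  0.082 ]
```

View pics/w1z.png

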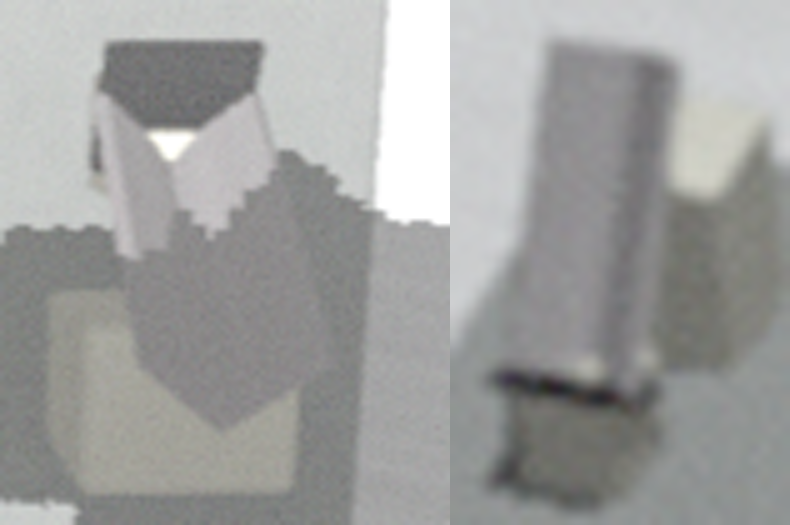

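```bash
cat >> h.py <<'E'
yaw=np.radians(13.45);O=np.array([.5906,-.2010,0]);ex=np.array([np.cos(yaw),np.sin(yaw),0]);ey=np.array([-ex[1],ex[0],0]);ez=np.array([0,0,1.])
C,Sn=np.cos(np.radians(55)),np.sin(np.radians(55))
sz=-C*ex+Sn*ez; sx=Sn*ex+C*ez
E
python3 - <<'E'
from h import *
import pickle
d=pickle.load(open('w1.pkl','rb'))
# (crop px, local offset in seat frame x,y,z)
F=dict(stopL=((107,42),None),lowL=((100,92),(.0057,.017,-.075)),lowR=((257,92),(.0057,-.017,-.075)),lowA=((172,160),(-.0113,0,-.075)),
 upA=((222,430),(-.0113,0,.013)),upL=((137,365),(.0057,.017,.013)),upR=((328,360),(.0057,-.017,.013)))
for k,(c,o) in F.items():
    u,v=285+c[0]/5,90+c[1]/5
    if o is None: continue
    off=o[0]*sx+o[1]*ey+o[2]*sz
    p=plane(d,u,v,.106+off[2])-off-O
    print(k,'seat local x,y:',(p@ex).round(4),(p@ey).round(4))
b=np.array([.5982,-.1347,0])-O;print('button local',b@ex,b@ey)
E
```

```text
lowL seat local x,y: 0.0019 -0.0539
lowR seat local x,y: 0.0017 -0.0566
lowA seat local x,y: -0.0002 -0.0563
upA seat local x,y: -0.0016 -0.0548
upL seat local x,y: -0.0002 -0.0519
upR seat local x,y: 0.0006 -0.0559
button local 0.022812719533800558 0.06271387268756536
```

The seat estimates from six features agree to about 2 mm: reader-local (0,−0.055), which is world (0.603,−0.2545,0.106). Next I look at the cup from above.

```bash
python3 - <<'E'
from h import *
a=np.radians(35);rows([.47,.19,.28],tool([0,0,-1],[np.cos(a),np.sin(a),0]))
E
```

```text
row [-0.0411 -1.2848 -0.0018] [ 4.000e-04  2.000e-04 -3.652e-01] dist 0.386
```

Emit:
jog_arm(moves=[0, -0.15, 0, 0, 0, -0.05, 1, -0.01, -0.3, 0, 0, 0, -0.1, 1, -0.02, -0.45, 0, 0, 0, -0.15, 1, -0.02, -0.6, 0, 0, 0, -0.2, 1, -0.03, -0.75, 0, 0, 0, -0.25, 1, -0.03, -0.9, 0, 0, 0, -0.3, 1, -0.03, -1, 0, 0, 0, -0.36, 1, -0.03, -1, 0, 0, 0, -0.36, 1])

```text
time: 3.2
position: [0.4919, 0.1115, 0.2798]
tool_rot: [2.995, 0.949, 0.001]
ft_force: [0.4, -0.5, 0.6]
grip_width: 0.997
grip_force: 0.0
```

```bash
python3 - <<'E'
from h import *
a=np.radians(35);rows([.47,.19,.28],tool([0,0,-1],[np.cos(a),np.sin(a),0]))
E
```

```text
row [ 0.0909 -0.2559 -0.0007] [ 0.0002 -0.0005  0.0026] dist 0.081
```

Emit:
jog_arm(moves=[0.03, -0.1, 0, 0, 0, 0, 0, 0.06, -0.2, 0, 0, 0, 0, 0, 0.09, -0.25, 0, 0, 0, 0, 0, 0.09, -0.25, 0, 0, 0, 0, 0, 0.09, -0.25, 0, 0, 0, 0, 0, 0.09, -0.25, 0, 0, 0, 0, 0, 0.09, -0.25, 0, 0, 0, 0, 0, 0.09, -0.25, 0, 0, 0, 0, 0])

```text
time: 4.2
position: [0.4721, 0.1851, 0.2795]
tool_rot: [2.998, 0.938, -0.0]
ft_force: [0.2, -0.1, -0.1]
grip_width: 0.505
grip_force: 0.0
```

```bash
python3 - <<'E'
from h import *
import pickle
d=cam('wrist');pickle.dump(d,open('w2.pkl','wb'));print(d['C'],[np.round(proj(d,p),0) for p in [(.558,.25,.153),(.532,.193,.153),(.495,.244,.153)]])
cv2.imwrite('pics/w2.png',cv2.resize(d['pixels'][:,:,::-1],None,fx=1.5,fy=1.5))
E
```

```text
[0.5263787  0.22488615 0.44203956] [array([250.,  58.]), array([288., 124.]), array([215., 126.])]
```

View pics/w2.png

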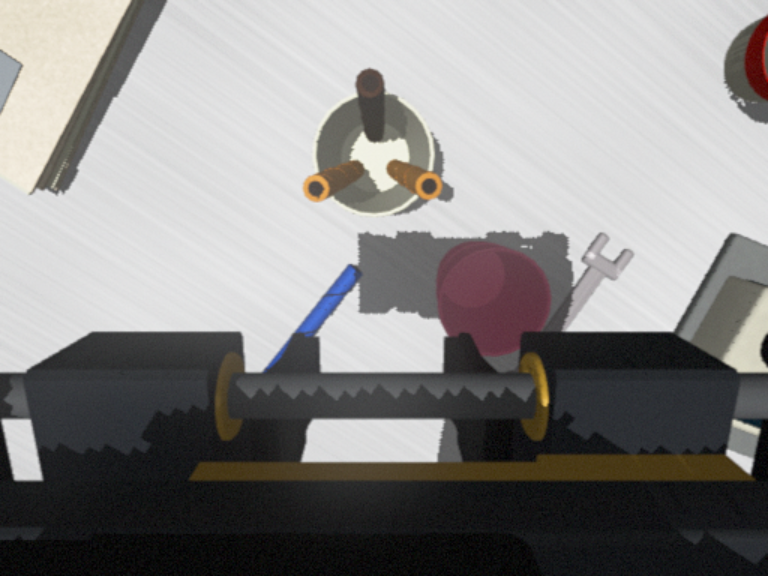

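The wrist view (1.5×) shows the dark top at (370,82), golden tops at (428,186) and (316,188), and the rim centred at about (376,155).

```bash
python3 - <<'E'
from h import *
import pickle
d=pickle.load(open('w2.pkl','rb'));S=pickle.load(open('s0.pkl','rb'))
x=d['pixels'].astype(int)
q=lambda u,v,z:plane(d,u/1.5,v/1.5,z)
D=q(370,82,.155);G=[q(428,186,.155),q(316,188,.155)];c=q(376,155,.095)
print('dark',D.round(4),'g',np.round(G,4),'cup',c.round(4))
print('centroid',((D+G[0]+G[1])/3).round(4),[np.linalg.norm(D-g).round(4) for g in G])
print(tri(d,(246.7,54.7),S['top'],(134.6,207)),tri(d,(246.7,54.7),S['scene'],(353,198)))
# dark roll bottom visible end near (375,135)
print('dark lower', [q(374,135,z).round(3) for z in (.01,.02,.04)])
E
```

```text
dark [0.558  0.2537 0.155 ] g [[0.5312 0.195  0.155 ]
 [0.4936 0.2472 0.155 ]] cup [0.5287 0.2302 0.095 ]
centroid [0.5276 0.232  0.155 ] [np.float64(0.0645), np.float64(0.0647)]
(array([0.55959109, 0.25518454, 0.13991336]), np.float64(0.00012389463859086328)) (array([0.55838146, 0.25192965, 0.15582922]), np.float64(0.003459428580310282))
dark lower [array([0.542, 0.242, 0.01 ]), array([0.541, 0.242, 0.02 ]), array([0.541, 0.241, 0.04 ])]
```

```bash
cat >> h.py <<'E'
u=np.array([.0857,.060,.9945]);u/=np.linalg.norm(u)
TG=np.array([.558,.252,.154])-.0467*u; a=np.radians(35);RG=tool(-u,[np.cos(a),np.sin(a),0])
E
python3 - <<'E'
from h import *
print(TG);rows(TG+.08*u,RG)
E
```

```text
[0.55399776 0.24919796 0.10755626]
row [ 0.374  -0.0195  0.3079] [-0.0001 -0.1    -0.0039] dist 0.145
```

Emit:
jog_arm(moves=[0.1, 0, 0.08, 0, -0.03, 0, 0, 0.2, -0.01, 0.15, 0, -0.06, 0, 0, 0.3, -0.02, 0.23, 0, -0.09, 0, 0, 0.374, -0.02, 0.308, 0, -0.1, 0, 0, 0.374, -0.02, 0.308, 0, -0.1, 0, 0, 0.374, -0.02, 0.308, 0, -0.1, 0, 0, 0.374, -0.02, 0.308, 0, -0.1, 0, 0, 0.374, -0.02, 0.308, 0, -0.1, 0, 0])

```text
time: 5.25
position: [0.5609, 0.254, 0.1885]
tool_rot: [2.964, 0.927, -0.152]
ft_force: [-1.0, 0.5, 0.0]
grip_width: 0.504
grip_force: 0.0
```

```bash
python3 - <<'E'
from h import *
rows(TG,RG)
d=cam('wrist');cv2.imwrite('pics/w3.png',cv2.resize(d['pixels'][150:384,100:400,::-1],None,fx=2,fy=2));print(np.round(proj(d,[.558,.252,.154]),0))
E
```

```text
row [-1.000e-04 -3.000e-04  2.712e-01] [ 0.0009 -0.0017 -0.0042] dist 0.081
[256. 218.]
```

View pics/w3.png

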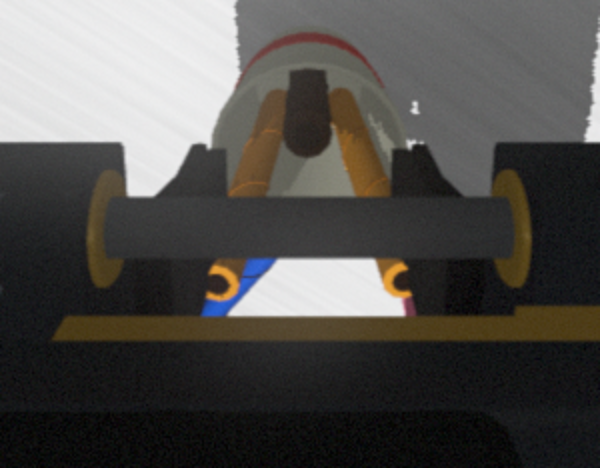

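The dark roll's top is centred between the fingers at (306,145). I descend, then close gently.

Emit:
jog_arm(newtons=12, moves=[0, 0, 0.06, 0, 0, 0, 0, 0, 0, 0.12, 0, 0, 0, 0, 0, 0, 0.18, 0, 0, 0, 0, 0, 0, 0.23, 0, 0, 0, 0, 0, 0, 0.27, 0, 0, 0, 0, 0, 0, 0.27, 0, 0, 0, 0, 0, 0, 0.27, 0, 0, 0, -0.4, 0, 0, 0.27, 0, 0, 0, -0.5])

```text
time: 6.3
position: [0.5542, 0.2499, 0.1073]
tool_rot: [2.965, 0.929, -0.153]
ft_force: [0.6, 0.9, 0.3]
grip_width: 0.357
grip_force: 0.0
```

Emit:
jog_arm(newtons=12, moves=[0, 0, 0, 0, 0, 0, -0.7, 0, 0, 0, 0, 0, 0, -0.8, 0, 0, 0, 0, 0, 0, -1, 0, 0, 0, 0, 0, 0, -1, 0, 0, 0, 0, 0, 0, -1, 0, 0, 0, 0, 0, 0, -1, 0, 0, 0, 0, 0, 0, -1, 0, 0, 0, 0, 0, 0, -1])

```text
time: 7.3
position: [0.5539, 0.2496, 0.1067]
tool_rot: [2.964, 0.929, -0.155]
ft_force: [0.4, 0.4, 3.3]
grip_width: 0.178
grip_force: 12.0
```

Gripped: width 15.5 mm, 12 N. I pull it out along its axis.

Emit:
jog_arm(moves=[0, 0, -0.03, 0, 0, 0, -1, 0, 0, -0.1, 0, 0, 0, -1, 0, 0, -0.18, 0, 0, 0, -1, 0, 0, -0.26, 0, 0, 0, -1, 0, 0, -0.34, 0, 0, 0, -1, 0, 0, -0.42, 0, 0, 0, -1, 0, 0, -0.5, 0, 0, 0, -1, 0, 0, -0.55, 0, 0, 0, -1])

```text
time: 8.3
position: [0.5683, 0.2599, 0.2732]
tool_rot: [2.965, 0.929, -0.151]
ft_force: [-0.3, 0.4, -0.8]
grip_width: 0.182
grip_force: 12.0
```

```bash
cat >> h.py <<'E'
SEAT=O-.055*ey+np.array([0,0,.106])
RS=tool(-sz,sx)
G=.047   # grasp point above mid-length along the roll
def tcp(n,l): # roll mid displaced n out of the V, l up the slope
    return SEAT+n*sx+(l+G-.0187)*sz
E
python3 - <<'E'
from h import *
print(SEAT,tcp(.06,.02));rows(tcp(.08,.03),RS)
d=cam('top');e=cam('scene')
g=lambda d,p:d['pixels'][max(0,p[1]-45):p[1]+45,max(0,p[0]-55):p[0]+55,::-1]
s=ctrl.get_state()['position'];P=[tuple(int(v) for v in proj(c,s-[0,0,.05])) for c in (d,e)];print(P)
im=np.hstack([cv2.resize(g(d,(157,225)),(390,320)),cv2.resize(g(e,(345,180)),(390,320))]);cv2.imwrite('pics/p4.png',im)
E
```

```text
[ 0.60339282 -0.25449153  0.106     ] [ 0.62425002 -0.2495034   0.17997963]
row [-0.7537  1.5137  0.3243] [-0.091   0.6728  0.3517] dist 0.517
[(115, 197), (360, 179)]
```

View pics/p4.png

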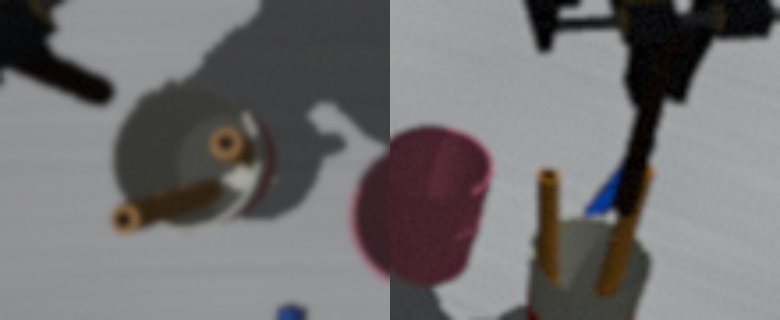

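The roll is out, with its lower end above the cup, and the golden rolls stay. I raise it, then carry it over to the reader while tilting.

Emit:
jog_arm(moves=[0, 0, -0.1, 0, 0, 0, -1, -0.03, 0.1, -0.12, 0, 0, 0, -1, -0.1, 0.25, -0.12, -0.01, 0.08, 0.04, -1, -0.18, 0.4, -0.1, -0.02, 0.16, 0.08, -1, -0.26, 0.55, -0.08, -0.03, 0.24, 0.12, -1, -0.34, 0.7, -0.05, -0.04, 0.32, 0.16, -1, -0.42, 0.85, -0.02, -0.05, 0.4, 0.2, -1, -0.5, 1, 0, -0.06, 0.45, 0.23, -1])

```text
time: 9.4
position: [0.6152, -0.0746, 0.2852]
tool_rot: [-3.0, -0.554, -0.575]
ft_force: [1.4, 0.3, 0.3]
grip_width: 0.184
grip_force: 12.0
```

```bash
python3 - <<'E'
from h import *
rows(tcp(.09,.03),RS);rows(tcp(.06,.02),RS)
E
```

```text
row [-0.2098  0.556   0.222 ] [-0.0308  0.2251  0.1189] dist 0.19
row [-0.2986  0.5456  0.2779] [-0.0308  0.2251  0.1189] dist 0.204
```

Emit:
jog_arm(moves=[-0.02, 0.1, 0, 0, 0.04, 0.02, -1, -0.06, 0.2, 0.03, -0.01, 0.08, 0.04, -1, -0.1, 0.3, 0.07, -0.01, 0.12, 0.06, -1, -0.15, 0.4, 0.12, -0.02, 0.16, 0.08, -1, -0.19, 0.5, 0.17, -0.03, 0.2, 0.1, -1, -0.21, 0.556, 0.222, -0.03, 0.225, 0.119, -1, -0.21, 0.556, 0.222, -0.03, 0.225, 0.119, -1, -0.21, 0.556, 0.222, -0.03, 0.225, 0.119, -1])

```text
time: 10.4
position: [0.6446, -0.2412, 0.2068]
tool_rot: [-2.908, -0.349, -0.915]
ft_force: [-0.1, 0.9, 0.6]
grip_width: 0.181
grip_force: 12.0
```

```bash
python3 - <<'E'
from h import *
import pickle
rows(tcp(.09,.03),RS);rows(tcp(.03,.006),RS)
d=cam('wrist');pickle.dump(d,open('w5.pkl','wb'))
t=cam('top');e=cam('scene')
M=tcp(.09,.03)-(G-.0187)*sz
for n,c in (('wrist',d),('top',t),('scene',e)): print(n,[np.round(proj(c,p),0) for p in (M-.075*sz,M+.075*sz,SEAT-.075*sz,SEAT)])
g=lambda c,x,y:cv2.resize(np.clip(255*(c['pixels'][y:y+100,x:x+130,::-1]/200.)**.6,0,255).astype(np.uint8),(390,300),interpolation=cv2.INTER_CUBIC)
w=cv2.resize(np.clip(255*(d['pixels'][:,:,::-1]/200.)**.6,0,255).astype(np.uint8),(390,292))
cv2.imwrite('pics/p5.png',np.vstack([np.hstack([g(t,320,110),g(e,120,110)]),np.hstack([w,w*0])]))
E
```

```text
row [-0.0106  0.011  -0.0016] [-0.0038  0.0007  0.0031] dist 0.005
row [-0.2105  0.0107  0.0786] [-0.0038  0.0007  0.0031] dist 0.067
wrist [array([259., 195.]), array([265., 291.]), array([258., 274.]), array([259., 321.])]
top [array([385., 131.]), array([424., 160.]), array([381., 165.]), array([397., 180.])]
scene [array([148., 176.]), array([156., 115.]), array([161., 184.]), array([165., 157.])]
```

View pics/p5.png

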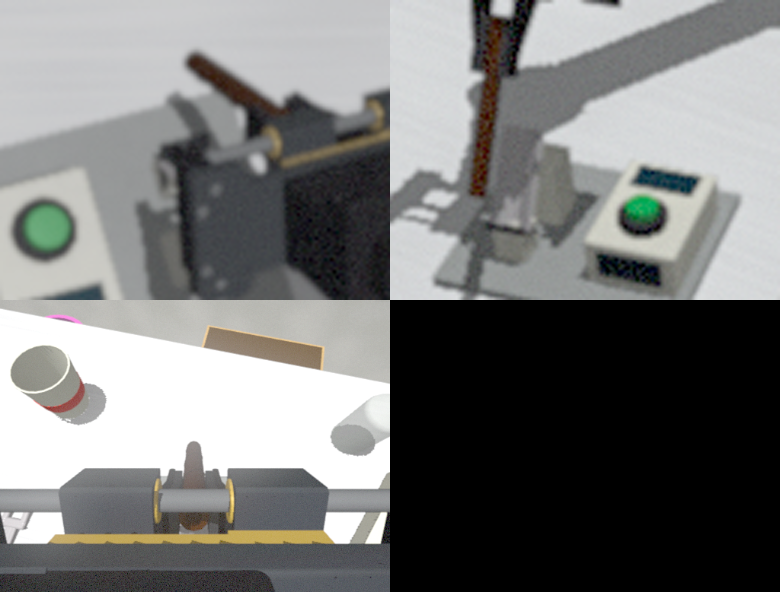

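The top, scene and wrist views all put the held roll's lower end within 2 px of prediction: top (385,129), scene (149,174). I move close over the V.

Emit:
jog_arm(moves=[-0.05, 0.01, 0.02, 0, 0, 0, -1, -0.1, 0.01, 0.04, 0, 0, 0, -1, -0.15, 0.01, 0.05, 0, 0, 0, -1, -0.2, 0.01, 0.06, 0, 0, 0, -1, -0.21, 0.011, 0.065, 0, 0, 0, -1, -0.21, 0.011, 0.065, 0, 0, 0, -1, -0.21, 0.011, 0.065, 0, 0, 0, -1, -0.21, 0.011, 0.065, 0, 0, 0, -1])

```text
time: 11.55
position: [0.6064, -0.2551, 0.1549]
tool_rot: [-2.909, -0.348, -0.917]
ft_force: [0.2, 0.5, 0.4]
grip_width: 0.18
grip_force: 12.0
```

```bash
python3 - <<'E'
from h import *
rows(tcp(.003,.010),RS);s=ctrl.get_state();print(s['ft_force'],s['torque'])
d=cam('wrist')
E
```

```text
row [-0.091  -0.0046  0.0007] [-0.0023 -0.0001  0.0027] dist 0.027
[0.15387563 0.54229507 0.43201542] [-0.14033874  0.75482267  0.05868548]
```

Emit:
jog_arm(moves=[-0.02, -0.004, 0, 0, 0, 0, -1, -0.04, -0.004, 0, 0, 0, 0, -1, -0.055, -0.004, 0, 0, 0, 0, -1, -0.07, -0.004, 0, 0, 0, 0, -1, -0.08, -0.004, 0, 0, 0, 0, -1, -0.088, -0.004, 0, 0, 0, 0, -1, -0.088, -0.004, 0, 0, 0, 0, -1, -0.088, -0.004, 0, 0, 0, 0, -1])

```text
time: 12.6
position: [0.5849, -0.2594, 0.1396]
tool_rot: [-2.909, -0.347, -0.917]
ft_force: [1.4, 0.4, -0.0]
grip_width: 0.184
grip_force: 12.0
```

```bash
python3 - <<'E'
from h import *
rows(tcp(.0,.0),RS);s=ctrl.get_state();print(s['ft_force'],s['torque'],'n,y,l force',[(s['ft_force']@v).round(2) for v in(sx,ey,sz)])
E
```

```text
row [-0.0119 -0.0016  0.034 ] [-0.0019 -0.      0.0022] dist 0.011
[ 1.36805358  0.42814581 -0.03693489] [-0.25617456  0.34249852 -0.14883008] n,y,l force [np.float64(1.15), np.float64(0.1), np.float64(-0.85)]
```

Emit:
jog_arm(moves=[-0.002, 0, 0, 0, 0, 0, -1, -0.004, 0, 0, 0, 0, 0, -1, -0.006, 0, 0, 0, 0, 0, -1, -0.008, 0, 0, 0, 0, 0, -1, -0.01, 0, 0, 0, 0, 0, -1, -0.01, 0, 0, 0, 0, 0, -1, -0.01, 0, 0, 0, 0, 0, -1, -0.01, 0, 0, 0, 0, 0, -1])

```text
time: 13.6
position: [0.5823, -0.26, 0.1378]
tool_rot: [-2.909, -0.347, -0.917]
ft_force: [1.7, -1.0, 3.0]
grip_width: 0.181
grip_force: 12.0
```

```bash
python3 - <<'E'
from h import *
rows(tcp(.0,.0),RS);s=ctrl.get_state();print(s['ft_force'],s['torque'],'n,y,l force',[(s['ft_force']@v).round(2) for v in(sx,ey,sz)])
E
```

```text
row [-0.0014 -0.0016  0.0343] [-0.002   0.0001  0.0019] dist 0.01
[ 1.66429773 -0.95890482  3.03585861] [-0.10467826 -0.43441334 -0.13438236] n,y,l force [np.float64(2.88), np.float64(-1.32), np.float64(1.69)]
```

Contact with the V at about 3 N, position within 0.5 mm of the seat estimate. I slide down towards the stop.

Emit:
jog_arm(moves=[0, 0.001, 0.005, 0, 0, 0, -1, 0, 0.002, 0.01, 0, 0, 0, -1, 0, 0.002, 0.014, 0, 0, 0, -1, 0, 0.002, 0.018, 0, 0, 0, -1, 0, 0.002, 0.021, 0, 0, 0, -1, 0, 0.002, 0.024, 0, 0, 0, -1, 0, 0.002, 0.027, 0, 0, 0, -1, 0, 0.002, 0.027, 0, 0, 0, -1])

```text
time: 14.6
position: [0.5868, -0.259, 0.1307]
tool_rot: [-2.908, -0.347, -0.916]
ft_force: [2.1, 1.0, 3.8]
grip_width: 0.178
grip_force: 12.0
```

```bash
python3 - <<'E'
from h import *
rows(tcp(.0,.0),RS);s=ctrl.get_state();print(s['torque'],'n,y,l force',[(s['ft_force']@v).round(2) for v in(sx,ey,sz)])
E
```

```text
row [-0.0005 -0.0019  0.006 ] [-0.0028  0.0005  0.002 ] dist 0.002
[ 0.18508976 -0.37143882  0.05875021] n,y,l force [np.float64(4.08), np.float64(0.51), np.float64(1.84)]
```

Emit:
jog_arm(moves=[0, 0, 0.002, 0, 0, 0, -1, 0, 0, 0.004, 0, 0, 0, -1, 0, 0, 0.006, 0, 0, 0, -1, 0, 0, 0.008, 0, 0, 0, -1, 0, 0, 0.009, 0, 0, 0, -1, 0, 0, 0.01, 0, 0, 0, -1, 0, 0, 0.01, 0, 0, 0, -1, 0, 0, 0.01, 0, 0, 0, -1])

```text
time: 15.6
position: [0.5885, -0.2586, 0.1284]
tool_rot: [-2.908, -0.348, -0.916]
ft_force: [1.7, 1.4, 4.5]
grip_width: 0.178
grip_force: 12.0
```

```bash
python3 - <<'E'
from h import *
rows(tcp(.0,.0),RS);s=ctrl.get_state();print(s['torque'],'n,y,l force',[(s['ft_force']@v).round(2) for v in(sx,ey,sz)])
E
```

```text
row [-0.0008 -0.0019 -0.0036] [-0.0028  0.0004  0.0021] dist 0.001
[ 0.3539587  -0.35019766  0.19893269] n,y,l force [np.float64(4.23), np.float64(0.95), np.float64(2.52)]
```

Emit:
jog_arm(moves=[0, 0, 0.002, 0, 0, 0, -1, 0, 0, 0.004, 0, 0, 0, -1, 0, 0, 0.006, 0, 0, 0, -1, 0, 0, 0.008, 0, 0, 0, -1, 0, 0, 0.009, 0, 0, 0, -1, 0, 0, 0.01, 0, 0, 0, -1, 0, 0, 0.01, 0, 0, 0, -1, 0, 0, 0.01, 0, 0, 0, -1])

```text
time: 16.6
position: [0.59, -0.2583, 0.1263]
tool_rot: [-2.908, -0.348, -0.916]
ft_force: [-2.1, 2.1, 8.5]
grip_width: 0.172
grip_force: 12.0
```

```bash
python3 - <<'E'
from h import *
rows(tcp(.0,.0),RS);s=ctrl.get_state();print(s['torque'],'n,y,l force',[(s['ft_force']@v).round(2) for v in(sx,ey,sz)])
t=cam('top');e=cam('scene')
g=lambda c,x,y:cv2.resize(np.clip(255*(c['pixels'][y:y+75,x:x+65,::-1]/200.)**.6,0,255).astype(np.uint8),(390,450),interpolation=cv2.INTER_CUBIC)
cv2.imwrite('pics/p6.png',np.hstack([g(t,360,130),g(e,135,135)]))
E
```

```text
row [-0.0009 -0.0022 -0.0123] [-0.0029  0.0005  0.0021] dist 0.004
[ 0.59322644 -0.24645294  0.31065411] n,y,l force [np.float64(3.56), np.float64(2.58), np.float64(7.85)]
```

View pics/p6.png

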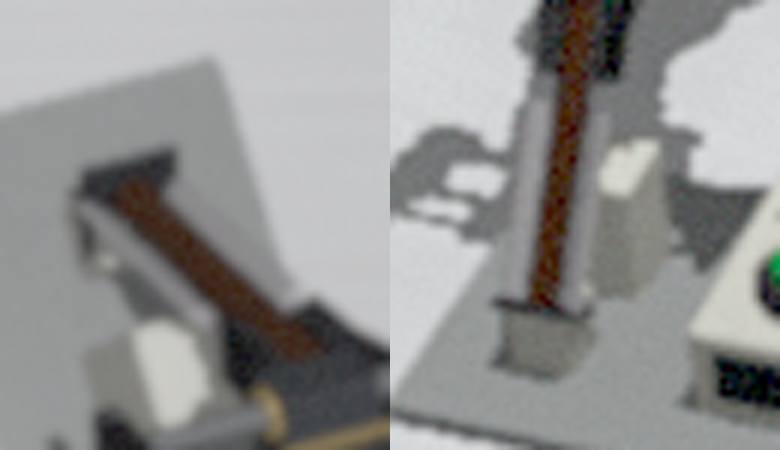

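Axial force jumped to 8 N, and the views show the roll in the V with its lower end on the stop (scene crop 543,300). I ease off the preload and open slowly.

Emit:
jog_arm(moves=[0, -0.001, -0.002, 0, 0, 0, -1, 0, -0.002, -0.003, 0, 0, 0, -1, 0, -0.002, -0.003, 0, 0, 0, -1, 0, -0.002, -0.003, 0, 0, 0, -0.6, 0, -0.002, -0.003, 0, 0, 0, -0.5, 0, -0.002, -0.003, 0, 0, 0, -0.3, 0, -0.002, -0.003, 0, 0, 0, -0.1, 0, -0.002, -0.003, 0, 0, 0, 0.1])

```text
time: 17.7
position: [0.5893, -0.258, 0.1266]
tool_rot: [-2.909, -0.347, -0.916]
ft_force: [-0.7, -0.4, -0.2]
grip_width: 0.479
grip_force: 0.0
```

Emit:
jog_arm(moves=[0, 0, 0, 0, 0, 0, 0.1, 0, 0, -0.03, 0, 0, 0, 0.1, 0, 0, -0.1, 0, 0, 0, 0.1, 0, 0, -0.18, 0, 0, 0, 0.1, 0, 0, -0.26, 0, 0, 0, 0.1, 0, 0, -0.35, 0, 0, 0, 0.1, 0, 0, -0.45, 0, 0, 0, 0.1, 0, 0, -0.5, 0, 0, 0, 0.1])

```text
time: 18.7
position: [0.5055, -0.2794, 0.2516]
tool_rot: [-2.911, -0.347, -0.919]
ft_force: [0.8, -0.5, 0.3]
grip_width: 0.554
grip_force: 0.0
```

```bash
python3 - <<'E'
from h import *
t=cam('top');e=cam('scene')
g=lambda c,x,y:cv2.resize(np.clip(255*(c['pixels'][y:y+75,x:x+65,::-1]/200.)**.6,0,255).astype(np.uint8),(390,450),interpolation=cv2.INTER_CUBIC)
cv2.imwrite('pics/p7.png',np.hstack([g(t,360,130),g(e,135,135)]))
B=np.array([.5982,-.1347,.082]) # closing axis along reader x, camera side (+tool x) towards +ey
for xh in (ey,-ey):
  print(xh);rows(B+[0,0,.07],tool([0,0,-1],xh))
print(ctrl.get_state()['joint_positions'])
# dark-roll end pixels
for c in (t,e): print([np.round(proj(c,p),0) for p in (SEAT-.075*sz,SEAT+.075*sz)])
E
```

```text
[-0.23259672  0.97257327  0.        ]
row [ 0.1482 -0.3981  0.5073] [ 0.4582 -0.4561 -1.4469] dist 0.199
[ 0.23259672 -0.97257327 -0.        ]
row [ 0.1482 -0.3981  0.5073] [-0.4563 -0.4584  1.4508] dist 0.199
[ 1.12244984 -0.08373025 -0.33161656  1.97237198 -0.65378121  1.00328815
 -0.25449564]
[array([381., 165.]), array([416., 198.])]
[array([161., 184.]), array([169., 129.])]
```

View pics/p7.png

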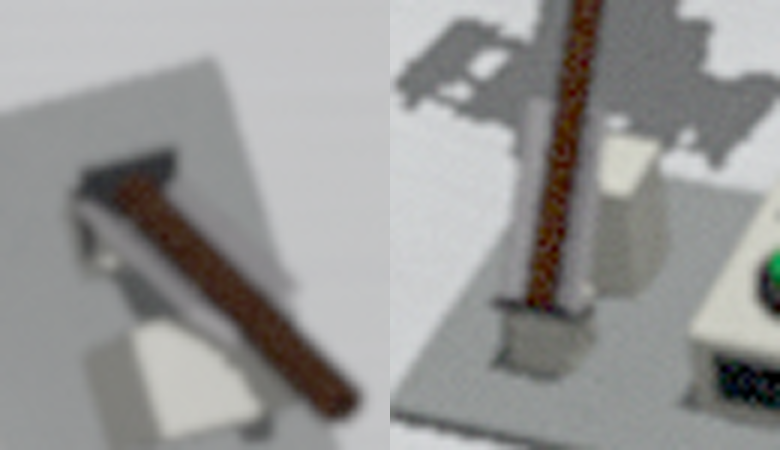

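The roll lies in the V on the stop, its upper end free. Next is the button.

```bash
python3 - <<'E'
from h import *
s=ctrl.get_state();R0=R.from_rotvec(s['tool_rot']).as_matrix()
rows(s['position']+[0,0,.05],R0)
a=yaw+np.radians(48);rows([.57,-.155,.29],tool([0,0,-1],[np.cos(a),np.sin(a),0]))
E
```

```text
row [ 0.0957  0.0003 -0.1365] [0. 0. 0.] dist 0.05
row [ 0.3244 -0.3535  0.0692] [ 0.2456 -0.5482 -0.7724] dist 0.145
```

Emit:
jog_arm(moves=[0.05, 0, -0.07, 0, 0, 0, -1, 0.1, 0, -0.13, 0.02, -0.05, -0.07, -1, 0.16, -0.08, -0.1, 0.06, -0.14, -0.2, -1, 0.22, -0.16, -0.05, 0.1, -0.23, -0.33, -1, 0.27, -0.24, 0, 0.15, -0.33, -0.46, -1, 0.3, -0.3, 0.04, 0.19, -0.42, -0.6, -1, 0.324, -0.35, 0.069, 0.23, -0.5, -0.7, -1, 0.324, -0.354, 0.069, 0.246, -0.548, -0.772, -1])

```text
time: 19.8
position: [0.5711, -0.1499, 0.2868]
tool_rot: [-2.687, -1.615, 0.002]
ft_force: [-0.0, -0.7, 0.2]
grip_width: 0.006
grip_force: 0.0
```

```bash
python3 - <<'E'
from h import *
s=ctrl.get_state();print(s['joint_positions'].round(2));B=np.array([.5985,-.135,.082])
rows(B+[0,0,.05],tool([0,0,-1],ey))
E
```

```text
[ 0.75  0.23 -0.64  1.48  0.13  1.48 -0.38]
row [0.0855 0.0609 0.5157] [-0.0052 -0.0045 -0.6905] dist 0.158
```

Emit:
jog_arm(moves=[0.02, 0.02, 0.06, 0, 0, -0.12, -1, 0.04, 0.03, 0.13, 0, 0, -0.25, -1, 0.06, 0.05, 0.21, 0, 0, -0.4, -1, 0.08, 0.06, 0.3, 0, 0, -0.55, -1, 0.0855, 0.061, 0.39, 0, 0, -0.69, -1, 0.0855, 0.061, 0.47, 0, 0, -0.69, -1, 0.0855, 0.061, 0.515, 0, 0, -0.69, -1, 0.0855, 0.061, 0.515, 0, 0, -0.69, -1])

```text
time: 20.8
position: [0.5972, -0.1388, 0.1325]
tool_rot: [-1.953, -2.453, -0.001]
ft_force: [0.4, -0.0, 1.2]
grip_width: 0.005
grip_force: 0.0
```

```bash
python3 - <<'E'
from h import *
B=np.array([.5985,-.135,.082])
rows(B,tool([0,0,-1],ey));print(ctrl.get_state()['position'])
E
```

```text
row [0.0103 0.0076 0.1685] [-0.0029 -0.0051 -0.0082] dist 0.051
[ 0.59718299 -0.13876371  0.13253092]
```

Emit:
jog_arm(moves=[0.01, 0.008, 0.06, 0, 0, 0, -1, 0.01, 0.008, 0.11, 0, 0, 0, -1, 0.01, 0.008, 0.14, 0, 0, 0, -1, 0.01, 0.008, 0.155, 0, 0, 0, -1, 0.01, 0.008, 0.165, 0, 0, 0, -1, 0.01, 0.008, 0.172, 0, 0, 0, -1, 0.01, 0.008, 0.178, 0, 0, 0, -1, 0.01, 0.008, 0.182, 0, 0, 0, -1])

```text
time: 21.8
position: [0.5997, -0.1358, 0.0798]
tool_rot: [-1.956, -2.455, -0.002]
ft_force: [-0.3, -0.1, 2.2]
grip_width: 0.004
grip_force: 1.1
```

Emit:
jog_arm(moves=[0, 0, 0.003, 0, 0, 0, -1, 0, 0, 0.006, 0, 0, 0, -1, 0, 0, 0.009, 0, 0, 0, -1, 0, 0, 0.011, 0, 0, 0, -1, 0, 0, 0.013, 0, 0, 0, -1, 0, 0, 0.014, 0, 0, 0, -1, 0, 0, 0.014, 0, 0, 0, -1, 0, 0, 0.014, 0, 0, 0, -1])

```text
time: 22.8
position: [0.5998, -0.1358, 0.0764]
tool_rot: [-1.956, -2.455, -0.002]
ft_force: [-3.2, -0.0, 9.9]
grip_width: 0.001
grip_force: 4.6
```

Emit:
jog_arm(moves=[0, 0, 0.001, 0, 0, 0, -1, 0, 0, 0.002, 0, 0, 0, -1, 0, 0, 0.003, 0, 0, 0, -1, 0, 0, 0.004, 0, 0, 0, -1, 0, 0, 0.005, 0, 0, 0, -1, 0, 0, 0.005, 0, 0, 0, -1, 0, 0, 0.005, 0, 0, 0, -1, 0, 0, 0.005, 0, 0, 0, -1])

```text
time: 23.8
position: [0.5998, -0.1358, 0.0763]
tool_rot: [-1.956, -2.456, -0.001]
ft_force: [-6.0, -0.7, 16.2]
grip_width: 0.006
grip_force: 8.3
```

The tip stalled at 0.0763 while the force rose from 10 to 16 N, so the button is fully down. I release and retreat upwards.

Emit:
jog_arm(moves=[0, 0, -0.01, 0, 0, 0, -1, 0, 0, -0.03, 0, 0, 0, -1, 0, 0, -0.06, 0, 0, 0, -1, 0, 0, -0.12, 0, 0, 0, -1, 0, 0, -0.2, 0, 0, 0, -1, 0, 0, -0.3, 0, 0, 0, -1, 0, 0, -0.42, 0, 0, 0, -1, 0, 0, -0.5, 0, 0, 0, -1])

```text
time: 24.8
position: [0.6003, -0.1359, 0.2265]
tool_rot: [-1.956, -2.457, -0.004]
ft_force: [-0.2, -0.1, -0.0]
grip_width: -0.001
grip_force: 0.0
```

```bash
python3 - <<'E'
from h import *
import pickle
S=pickle.load(open('s0.pkl','rb'))['scene']
e=cam('scene');print(ctrl.get_state()['time'])
def gb(d):
    x=d['pixels'].astype(int);k=(x[...,1]>x[...,0]+25)&(x[...,1]>x[...,2]+15);v,u=np.where(k);return u.mean(),v.mean(),len(u)
print('button before/after',gb(S),gb(e))
im=cv2.resize(np.clip(255*(e['pixels'][100:290,100:400,::-1]/200.)**.6,0,255).astype(np.uint8),None,fx=2.6,fy=2.6,interpolation=cv2.INTER_CUBIC)
cv2.imwrite('pics/p8.png',im)
E
```

```text
24.85
button before/after (np.float64(203.57954545454547), np.float64(178.85227272727272), 88) (np.float64(203.56179775280899), np.float64(178.7865168539326), 89)
```

View pics/p8.png

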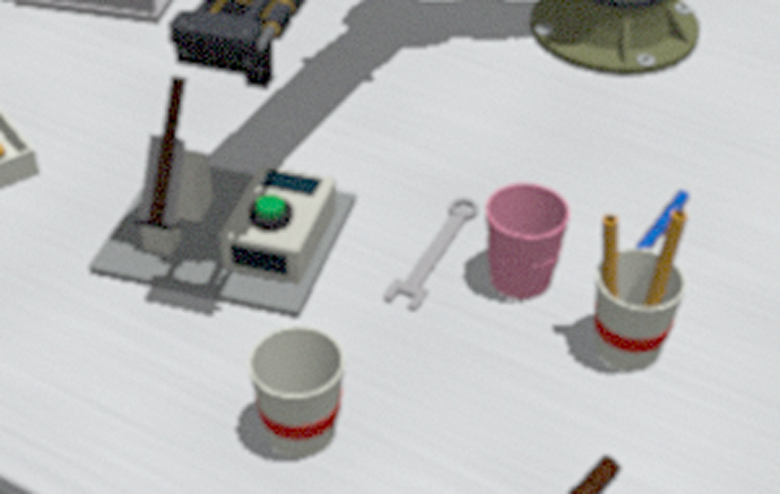

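The final view shows the roll in the cradle (165,150) on its stop, the button up (270,210) and the golden rolls in the cup (640,300). The bystanders haven't moved.

```bash
python3 -c "
from bench import ctrl
print(ctrl.close_job())"
```

```text
the job is handed in; nothing more can be done
None
```

The job is handed in at about 25 s: the dark roll lies in the cradle on its stop, the button went fully down and came back up, and the cup, golden rolls and bystanders look undisturbed in the final view.

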